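# Open the sliding guard and draw the specimen tray out to its lock

### The arm

A 6-joint arm with a two-finger parallel gripper is mounted at the origin on the work surface. World frame = base frame: x ahead of the robot, y to its left, z up, the work surface at z = 0. Lengths are in m, angles in rad, forces in N, time in s.
With the tool pointing down it reaches from about 0.375 to 0.975 m from the base axis. Payload 3.8 kg.
Tool frame: the origin (TCP) lies at the centre of the arm's flange, where the gripper is bolted on; the fingertips stand 173 mm ahead of it and the grasp point (between the pads) lies 155 mm ahead of it; z points along the fingers, y is the line along which they close (so a half turn about z gives the same grasp; the last joint's range is limited). The gripper opens to 85 mm and grips with 20 to 120 N. Pads are 22 mm wide; open, the fingers measure 114 mm over their backs; the gripper's body (76 mm by 85 mm) begins 54 mm behind the grasp point. The pads swing forward as they close: fully open they stand 13 mm farther back than shut.
Start: joints at [1.231, 0.264, 1.604, -0, 1.274, -0.037], TCP at [0.201, 0.644, 0.405] pointing down, gripper open.
Joint ranges: [-2.63, 2.63], [-0.94, 2.18], [0.31, 2.57], [-1.31, 4.45], [0, 2.66], [-2.55, 2.55]. Speed limits (rad/s): [2.57, 2.57, 3.14, 3.14, 3.14, 3.14].

### API

Orientations are given as a unit quaternion [x, y, z, w].
In Python, from workcell import ctrl, eyes, spotter gives the robot as it stands. The module is installed in compiled form; this text tells all that it offers.
- The arm moves only by the tool drive_tool, never from a script. Its argument "commands" is a list of rows, each an object of numbers: "hand": the opening, from -1 (shut) to 1 (fully open); "x", "y", "z": the shift along the tool's x, y, z normalised to -1 to 1, where 1 is 300 mm; "rx", "ry", "rz": the turn, a rotation vector about the tool's x, y, z normalised to -1 to 1, where 1 is 45 degrees. A call has 1 to 10 rows; each row shifts and turns the commanded pose from where the row before left it, along the tool's axes as they then stand; what a row does not reach is not made up. A row lasts 1/8 s, in which the tool goes at most 62.5 mm and 10.7 degrees, less where a joint would pass 70% of its speed; a pose out of reach is approached as far as the arm can. A call with a number of a shift or a turn outside -1 to 1 is refused whole. A call with a gripper value outside its range is refused whole. The fingers move at their own pace and stop on an object; "force" is the grip in N (left out, the last holds). Time passes only in rows, so rows that do not move let the fingers close. It gives the time, the measured TCP pose, the force, the opening and the grip force at its end, in the units of the state.
- ctrl.get_state(): the state, without advancing time (a new reading comes with each control period).
- eyes.read_camera(name): name is "scene" or "top" or "wrist"; returns (picture, depth): 400x640x3 uint8, red, green, blue; 400x640 float32, m along the optical axis (not along the pixel's ray), 0 where there is no reading.
- eyes.camera_params(name): a dict with "camera_matrix" (3x3 intrinsics, pixels), "distortion" ([k1, k2, p1, p2, k3] as OpenCV has them; the pictures are not rectified), "view" (4x4, takes a point from world to camera coordinates). Camera axes: x right, y down, z forward; pixel columns grow to the right and rows downward; lengths in m; the calibration is good to about 2 mm. A picture is of the moment at which its call begins: read the wrist's pose just before it. camera_params takes no time and is no camera call; for the wrist camera it gives the pose at the moment of the call.
- ctrl.job_done(): hands the job in; it is judged then, once.
Trained networks look in the newest picture that a camera, given by its name, has taken for a name from the list of things; names that differ only in an ending like _2 or _b are one class to them, and where a whole thing is asked for, a point or a joint stands for the part that bears it (a point fixed in the world has none). Each returns a list of dicts, best first, with "p" (0 to 1); they miss things now and then, are a little off and sometimes report something else, mostly with a low value. They report only what shows in the picture. A call takes as long as a camera call. They do not tell look-alikes from the thing itself.
- spotter.find_in(camera, label): "centre" ([x, y, z] in m, in world coordinates, good to about 4 mm: the middle of the surface that is visible of it).
- spotter.outline_of(camera, label): "mask" (400x640 bool, what is visible of it).
The state is a dict: "time": time; "qpos": joint angles; "joint_vel": joint speeds; "effort": joint torques, N m; "ee_pos": TCP position; "ee_rot": TCP orientation; "wrist_force": force on the tool from outside, world axes, zero at the start; "ft_torque": the same for the moment, N m; "width": finger opening in m; "gripper_force": force on a finger pad.
Only numpy, scipy, OpenCV 4.12 (cv2) and the standard library are available. Lean on these libraries where they do the work, as an engineer would, in place of code of your own. Each camera call takes 0.05 s, during which the arm holds its last target. There are 200 camera calls.

### The job

Open the sample bay: slide the clear guard door with the orange pull behind its neighbour until its hold-open catch keeps it open by itself, then draw the specimen tray out by its blue handle until it locks out and stays. Both spring back if let go too soon, and how far they must travel differs each time: stop gently when you feel the rubber bumper just past each catch, without crushing it. Keep the brass specimen standing on the tray, and leave the other door and the bottle, beaker and dish where they are.

Things in the scene. Friction and masses are not known exactly. Their poses are not given: they have to be found in the camera images.
- guard: Fixed open-topped guarded stage, 320 deep (own x) x 520 wide (y) x 142 tall. Origin: centre of underside, on the bench. Own x points into it; its front (-x) faces the robot, with a double bottom track along y, no header. Door centre planes at x = -126.5 (rear) and -148.5 (front track). Side walls' inner faces at y = +-250. Left (+y) half: sample bay; right half: a fixed grinding head, 101 high.
- rear_door (a joint): Travel (m) of the clear door with the ORANGE pull on the rear track, over the left bay. 0 = shut; grows toward the guard's -y, behind the front door. Leaf 250 wide, 8 thick, top 142 high. Starts shut. A 2 to 3 N spring shuts it. A catch hidden at 120 to 155 mm (varies) adds about 2 N over the last 20 mm, then drops in: it cannot come back. Rubber bumper some 3.5 mm beyond.
- rear_door_pull (a point): Point at height 150 on the axis of the orange upright pull bar, 14 diameter, reaching from 70 to 165 above the bench, 42 in front (guard's -x) of the rear door's centre plane, on two arms at heights 80 and 136. Shut, it is at the guard's y = +210. Axes like the guard's. Its +y side is free to be pushed; it moves to -y as the door opens.
- door_bumper (a joint): Compression (m) of the rubber bumper that the rear door runs against: 0 = untouched. 2 N per mm; above 12 mm (24 N) it is crushed, which counts as damage.
- tray (a joint): Travel (m) of the steel tray on its slides: 0 = home (its start), grows as it is drawn out along the guard's -x through the doorway. A 1.5 to 2.5 N spring draws it home. A catch hidden at 110 to 145 mm (varies) adds about 2 N over the last 20 mm, then drops in: it cannot come back. Rubber bumper some 3.5 mm beyond. The door blocks it unless open on its catch.
- tray_handle (a point): Middle of the top bar of the tray's blue arch handle: bar 12 diameter, 72 long along the guard's y, centre 125 above the bench, on the tray's front edge. At home it is at x = -94, y = +188 in the guard. Free air for 70 mm behind it (+x), down to the tray floor 52 high (lips 66): hook it from behind or pinch it from above. Tray 180 long x 100 wide. Axes like the guard's.
- tray_bumper (a joint): Compression (m) of the tray's bumper: 0 = untouched. 2 N per mm; above 12 mm (24 N) it is crushed, which counts as damage.
- front_door_pull (a point): Point at height 150 on the grey pull bar of the front-track (neighbour) door, same make as the other, at own y = -205 in the guard when shut (starts up to 10 mm toward +y). Leave this door alone. Its left edge is at own y = +5 to +15.
- specimen: Brass cylinder, 40 diameter, 30 tall, 90 g, standing loose on the rubber mat of the tray, 106 to 124 behind the tray handle. Origin: centre of its underside (54 above the bench).
- bottle: White plastic bottle, 60 diameter, 150 tall, standing on the bench before the right half of the stage. Origin: centre of underside. Leave alone.
- beaker: White beaker, 70 diameter, 90 tall, on the bench before the right half of the stage. Origin: centre of underside. Leave alone.
- dish: White shallow dish, 80 diameter, 25 tall, on the bench beside the stage's left wall. Origin: centre of underside. Leave alone.
There are look-alikes about, which are no part of the job. Several things have the shape of the specimen; the one meant has the colours described above.

How it is judged:
By the outcome, as a careful person would: the job done as asked, in the order asked, and still so for the second after the job is handed in, with the robot touching nothing.
It also fails if it takes over 59 s, if anything falls off the work surface, if the arm or the gripper's body presses on something with over 40 N, if the wrist force passes 120 N, or if a joint passes its speed limit or range.

## Working session

There is one attempt and no reset: what is moved stays moved. The work goes in short steps, Python scripts to look and compute and a tool call to move; the robot and the scene stay as the last step left them, time stands still between calls to the robot, and variables do not carry over. Pictures are saved under pics/ and viewed, at most 10 in all, crops included, and the job is handed in when it is done.

Besides the shell and the picture viewer there is one more tool, called after "Request:" as name(argument=value, ...), one argument or row to a line, values as JSON. drive_tool: Moves the arm, as the interface text tells. Scaled input: -1 to 1 covers 300 mm each way for a shift and 45 degrees each way for a turn. Its arguments: {"type":"object","properties":{"commands":{"type":"array"},"force":{"type":"number"}},"required":["commands"]}

```bash
mkdir -p pics; cat > h.py <<'E'
from workcell import ctrl, eyes, spotter
import numpy as np, cv2
from scipy.spatial.transform import Rotation as R
def cloud(cam,d):
    P=eyes.camera_params(cam);K=np.array(P["camera_matrix"]);D=np.array(P["distortion"]);V=np.array(P["view"])
    v,u=np.mgrid[0:400,0:640];uv=np.stack([u.ravel(),v.ravel()],1).astype(np.float64)
    n=cv2.undistortPoints(uv[:,None],K,D)[:,0]
    z=d.ravel();pc=np.c_[n*z[:,None],z];pw=(pc-V[:3,3])@V[:3,:3]
    return pw.reshape(400,640,3)
E
python3 - <<'E'
from h import *
s=ctrl.get_state();print(s["time"],s["ee_pos"],s["ee_rot"],s["width"])
for c in("scene","top"):
    p,d=eyes.read_camera(c);cv2.imwrite(f"pics/{c}.png",p[...,::-1])
    for l in("guard","rear_door_pull","front_door_pull","tray_handle","specimen","bottle","beaker","dish"):
        print(c,l,[(np.round(r["centre"],3).tolist(),round(r["p"],2)) for r in spotter.find_in(c,l)[:4]])
E
```

```text
0.0 [0.20116001 0.6439536  0.40331423] [ 1.50810834e-01  9.88561963e-01 -1.13650435e-03 -2.13499357e-04] 0.08523184277331682
scene guard [([0.756, -0.09, 0.055], 0.8), ([0.474, -0.322, 0.084], 0.48)]
scene rear_door_pull [([0.623, 0.037, 0.098], 0.73)]
scene front_door_pull [([0.789, 0.106, 0.081], 0.72), ([0.585, -0.199, 0.096], 0.69)]
scene tray_handle [([0.735, 0.106, 0.05], 0.69)]
scene specimen [([0.791, 0.106, 0.081], 0.88), ([0.556, 0.308, 0.027], 0.68), ([0.667, 0.255, 0.026], 0.66), ([0.474, -0.324, 0.085], 0.65)]
scene bottle [([0.512, -0.164, 0.111], 0.65)]
scene beaker [([0.475, -0.323, 0.085], 0.57)]
scene dish []
top guard [([0.748, -0.097, 0.043], 0.81)]
top rear_door_pull [([0.623, 0.061, 0.108], 0.72)]
top front_door_pull [([0.582, -0.205, 0.108], 0.81)]
top tray_handle [([0.738, 0.101, 0.051], 0.91)]
top specimen [([0.781, 0.107, 0.088], 0.72), ([0.52, 0.218, 0.036], 0.51), ([0.542, 0.309, 0.029], 0.48)]
top bottle [([0.498, -0.157, 0.1], 0.64)]
top beaker [([0.495, -0.317, 0.042], 0.97)]
top dish [([0.797, 0.252, 0.018], 0.9), ([0.496, -0.161, 0.1], 0.59), ([0.749, -0.094, 0.043], 0.24)]
```

View pics/scene.png

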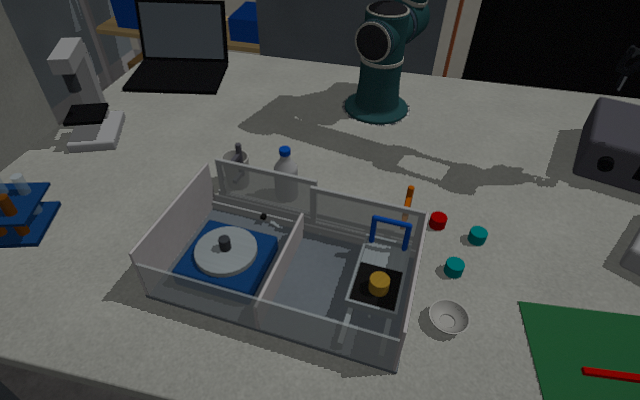

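View pics/top.png

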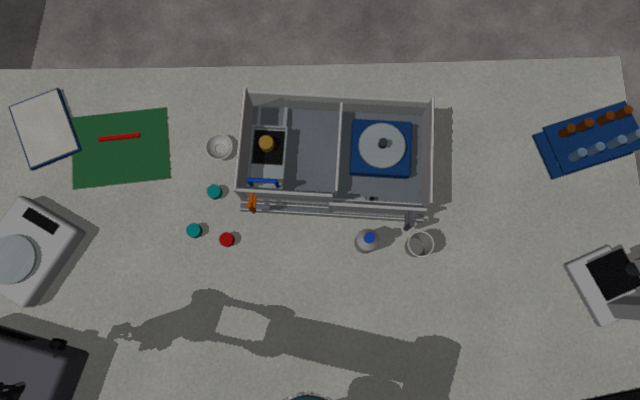

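```bash
python3 - <<'E'
from h import *
for c in("scene","top"):
    p,d=eyes.read_camera(c);W=cloud(c,d);h=cv2.cvtColor(p,cv2.COLOR_RGB2HSV)
    near=(d>0)&(W[...,0]>.4)&(W[...,2]>.06)
    for n,lo,hi in(("orange",5,18),("blue",100,125)):
        m=near&(h[...,0]>=lo)&(h[...,0]<=hi)&(h[...,1]>150)&(h[...,2]>90)
        k,L,st,ce=cv2.connectedComponentsWithStats(m.astype(np.uint8))
        for i in range(1,k):
            if st[i,4]>15:
                q=W[L==i];print(c,n,ce[i].round(),st[i,4],np.median(q,0).round(3),np.percentile(q,5,0).round(3),np.percentile(q,95,0).round(3))
    # guard walls top: height ~142
    m=(d>0)&(abs(W[...,2]-.142)<.006)&(W[...,0]>.55)
    q=W[m][:,:2].astype(np.float32);print(c,len(q));
    if len(q)>20: r=cv2.minAreaRect(q);print(r,cv2.boxPoints(r).round(3).tolist())
E
```

```text
scene orange [411. 187.] 19 [0.592 0.135 0.166] [0.588 0.13  0.163] [0.594 0.14  0.168]
scene orange [408. 201.] 52 [0.609 0.134 0.142] [0.594 0.129 0.132] [0.623 0.139 0.144]
scene blue [284. 149.] 57 [ 0.508 -0.169  0.152] [ 0.498 -0.179  0.15 ] [ 0.517 -0.158  0.153]
scene blue [392. 221.] 121 [0.665 0.108 0.131] [0.661 0.072 0.128] [0.669 0.143 0.134]
scene 2254
((0.7337509393692017, -0.08787581324577332), (0.5158566832542419, 0.33575546741485596), 85.49993896484375) [[0.5460000038146973, -0.3319999873638153], [0.8809999823570251, -0.3580000102519989], [0.9210000038146973, 0.15600000321865082], [0.5870000123977661, 0.18199999630451202]]
top orange [251. 201.] 100 [0.608 0.133 0.139] [0.586 0.13  0.08 ] [0.624 0.138 0.164]
top blue [261. 180.] 122 [0.66  0.108 0.13 ] [0.655 0.072 0.126] [0.667 0.144 0.134]
top blue [369. 237.] 89 [ 0.503 -0.167  0.15 ] [ 0.493 -0.177  0.146] [ 0.513 -0.157  0.153]
top 1380
((0.7332713007926941, -0.08681470155715942), (0.5160410404205322, 0.3354948163032532), 85.53826141357422) [[0.5460000038146973, -0.3310000002384186], [0.8799999952316284, -0.3569999933242798], [0.9210000038146973, 0.15700000524520874], [0.5860000252723694, 0.18299999833106995]]
```

The pictures show the orange pull at scene (408,195), the blue handle at (390,222) and the brass specimen at (379,284). Two other cylinders nearby are teal and one is red. The guard is yawed by about -4.45°, with the pull near (0.590, 0.135).

Request:
drive_tool(
  commands=[
    {"hand": -1,"rz": -0.143},
    {"hand": -1,"rz": -0.143},
    {"hand": -1,"x": -0.12,"y": -0.12},
    {"hand": -1,"x": -0.12,"y": -0.12},
    {"hand": -1,"x": -0.12,"y": -0.12},
    {"hand": -1,"x": -0.12,"y": -0.12},
    {"hand": -1,"x": -0.12,"y": -0.12},
    {"hand": -1,"x": -0.12,"y": -0.12},
    {"hand": -1,"x": -0.12,"y": -0.12},
    {"hand": -1,"x": -0.12,"y": -0.12},
  ],
  force=30,
)

```text
invalid input at $.commands[0]: expected keys hand, x, y, z, rx, ry, rz
```

Request:
drive_tool(
  commands=[
    {"hand": -1,"x": 0,"y": 0,"z": 0,"rx": 0,"ry": 0,"rz": -0.143},
    {"hand": -1,"x": 0,"y": 0,"z": 0,"rx": 0,"ry": 0,"rz": -0.143},
    {"hand": -1,"x": -0.12,"y": -0.12,"z": 0,"rx": 0,"ry": 0,"rz": 0},
    {"hand": -1,"x": -0.12,"y": -0.12,"z": 0,"rx": 0,"ry": 0,"rz": 0},
    {"hand": -1,"x": -0.12,"y": -0.12,"z": 0,"rx": 0,"ry": 0,"rz": 0},
    {"hand": -1,"x": -0.12,"y": -0.12,"z": 0,"rx": 0,"ry": 0,"rz": 0},
    {"hand": -1,"x": -0.12,"y": -0.12,"z": 0,"rx": 0,"ry": 0,"rz": 0},
    {"hand": -1,"x": -0.12,"y": -0.12,"z": 0,"rx": 0,"ry": 0,"rz": 0},
    {"hand": -1,"x": -0.12,"y": -0.12,"z": 0,"rx": 0,"ry": 0,"rz": 0},
    {"hand": -1,"x": -0.12,"y": -0.12,"z": 0,"rx": 0,"ry": 0,"rz": 0},
  ],
  force=30,
)

```text
time: 2.25
ee_pos: [0.4668, 0.3333, 0.405]
ee_rot: [0.039, 0.999, 0.0, 0.0]
wrist_force: [0.4, 0.1, -0.3]
width: -0.0001
gripper_force: 0.0
```

```bash
cat > st.py <<'E'
from h import *
s=ctrl.get_state();r=R.from_quat(s["ee_rot"]);p=np.array(s["ee_pos"])
O=np.array([.590,.135,0]);a=np.radians(-4.45)
G=np.array([[np.cos(a),np.sin(a),0],[-np.sin(a),np.cos(a),0],[0,0,1]]) # rows gx,gy,gz
print("t",s["time"],"p",p.round(4),"rel pull in guard axes mm",(G@(p-O)*1000).round(1),"F guard",(G@np.array(s["wrist_force"])).round(2),"w",s["width"])
print("tool axes in guard",(G@r.as_matrix()).round(3).tolist())
E
python3 st.py
```

```text
t 2.25 p [0.4668 0.3333 0.405 ] rel pull in guard axes mm [-138.2  188.2  405. ] F guard [ 0.41  0.11 -0.32] w -9.439674997417849e-05
tool axes in guard [[-1.0, 0.0, 0.001], [0.0, 1.0, 0.0], [-0.001, 0.0, -1.0]]
```

Request:
drive_tool(
  commands=[
    {"hand": -1,"x": -0.113,"y": -0.122,"z": 0,"rx": 0,"ry": 0,"rz": 0},
    {"hand": -1,"x": -0.113,"y": -0.122,"z": 0,"rx": 0,"ry": 0,"rz": 0},
    {"hand": -1,"x": -0.113,"y": -0.122,"z": 0,"rx": 0,"ry": 0,"rz": 0},
    {"hand": -1,"x": -0.113,"y": -0.122,"z": 0,"rx": 0,"ry": 0,"rz": 0},
    {"hand": -1,"x": 0,"y": 0,"z": 0.08,"rx": 0,"ry": 0,"rz": 0},
    {"hand": -1,"x": 0,"y": 0,"z": 0.08,"rx": 0,"ry": 0,"rz": 0},
    {"hand": -1,"x": 0,"y": 0,"z": 0.06,"rx": 0,"ry": 0,"rz": 0},
    {"hand": -1,"x": 0,"y": 0,"z": 0,"rx": 0,"ry": 0,"rz": 0},
  ],
)

```text
time: 3.25
ee_pos: [0.5889, 0.1781, 0.3367]
ee_rot: [0.039, 0.999, -0.001, -0.002]
wrist_force: [-0.6, 0.4, -0.1]
width: 0.0001
gripper_force: 0.0
```

```bash
python3 st.py; python3 - <<'E'
from h import *
p,d=eyes.read_camera("wrist");cv2.imwrite("pics/w1.png",p[...,::-1])
W=cloud("wrist",d);h=cv2.cvtColor(p,cv2.COLOR_RGB2HSV)
for n,lo,hi in(("orange",5,18),("blue",100,125)):
    m=(d>0)&(W[...,2]>.08)&(h[...,0]>=lo)&(h[...,0]<=hi)&(h[...,1]>150)&(h[...,2]>70)
    q=W[m];print(n,len(q),np.median(q,0).round(4) if len(q) else 0)
    q=q[q[:,2]>.155] if n=="orange" else q
    if len(q):print(q.min(0).round(4),q.max(0).round(4))
E
```

```text
t 3.25 p [0.5889 0.1781 0.3367] rel pull in guard axes mm [ -4.4  42.9 336.7] F guard [-0.6   0.37 -0.06] w 0.00010845055651863237
tool axes in guard [[-1.0, 0.0, -0.004], [0.0, 1.0, -0.001], [0.004, -0.001, -1.0]]
orange 1689 [0.5896 0.1378 0.143 ]
[0.5849 0.1295 0.1551] [0.5986 0.1433 0.1696]
blue 206 [0.6603 0.1026 0.1328]
[0.5799 0.0928 0.1264] [0.6666 0.1469 0.2347]
```

View pics/w1.png

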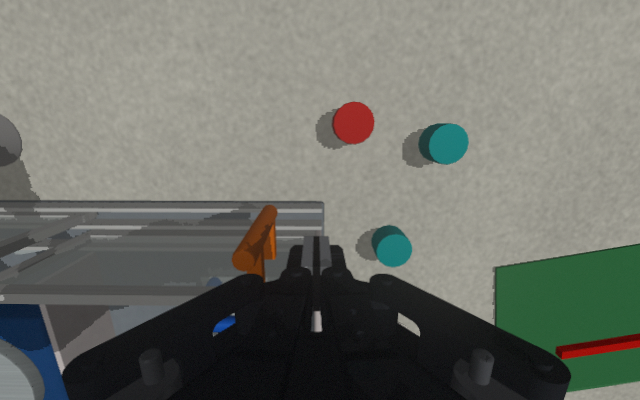

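The orange bar, with its top at about (240,258), is just left of the shut fingers at (315,260), as intended. Next I lower and push.

Request:
drive_tool(
  commands=[
    {"hand": -1,"x": 0,"y": 0,"z": 0.05,"rx": 0,"ry": 0,"rz": 0},
    {"hand": -1,"x": 0,"y": -0.04,"z": 0,"rx": 0,"ry": 0,"rz": 0},
    {"hand": -1,"x": 0,"y": -0.03,"z": 0,"rx": 0,"ry": 0,"rz": 0},
    {"hand": -1,"x": 0,"y": -0.03,"z": 0,"rx": 0,"ry": 0,"rz": 0},
    {"hand": -1,"x": 0,"y": -0.03,"z": 0,"rx": 0,"ry": 0,"rz": 0},
    {"hand": -1,"x": 0,"y": -0.03,"z": 0,"rx": 0,"ry": 0,"rz": 0},
  ],
)

```text
time: 4.05
ee_pos: [0.5858, 0.1298, 0.3239]
ee_rot: [0.039, 0.999, 0.0, 0.0]
wrist_force: [0.4, 3.1, -0.9]
width: -0.0001
gripper_force: 1.5
```

```bash
python3 st.py
```

```text
t 4.05 p [0.5858 0.1298 0.3239] rel pull in guard axes mm [ -3.8  -5.5 323.9] F guard [ 0.17  3.13 -0.86] w -5.6403197344443746e-05
tool axes in guard [[-1.0, 0.001, 0.0], [0.001, 1.0, 0.0], [-0.0, 0.0, -1.0]]
```

Request:
drive_tool(
  commands=[
    {"hand": -1,"x": 0,"y": -0.035,"z": 0,"rx": 0,"ry": 0,"rz": 0},
    {"hand": -1,"x": 0,"y": -0.035,"z": 0,"rx": 0,"ry": 0,"rz": 0},
    {"hand": -1,"x": 0,"y": -0.035,"z": 0,"rx": 0,"ry": 0,"rz": 0},
    {"hand": -1,"x": 0,"y": -0.035,"z": 0,"rx": 0,"ry": 0,"rz": 0},
    {"hand": -1,"x": 0,"y": -0.035,"z": 0,"rx": 0,"ry": 0,"rz": 0},
    {"hand": -1,"x": 0,"y": -0.035,"z": 0,"rx": 0,"ry": 0,"rz": 0},
    {"hand": -1,"x": 0,"y": -0.035,"z": 0,"rx": 0,"ry": 0,"rz": 0},
    {"hand": -1,"x": 0,"y": -0.02,"z": 0,"rx": 0,"ry": 0,"rz": 0},
    {"hand": -1,"x": 0,"y": -0.01,"z": 0,"rx": 0,"ry": 0,"rz": 0},
  ],
)

```text
time: 5.18
ee_pos: [0.5794, 0.0481, 0.3237]
ee_rot: [0.039, 0.999, 0.001, -0.0]
wrist_force: [-2.1, 6.7, 2.1]
width: 0.0
gripper_force: 3.4
```

```bash
python3 st.py
```

```text
t 5.175 p [0.5794 0.0481 0.3237] rel pull in guard axes mm [ -3.8 -87.5 323.7] F guard [-2.6   6.51  2.13] w 1.4554330596746823e-05
tool axes in guard [[-1.0, 0.001, -0.0], [0.001, 1.0, 0.002], [0.0, 0.002, -1.0]]
```

Request:
drive_tool(
  commands=[
    {"hand": -1,"x": 0,"y": -0.01,"z": 0,"rx": 0,"ry": 0,"rz": 0},
    {"hand": -1,"x": 0,"y": -0.01,"z": 0,"rx": 0,"ry": 0,"rz": 0},
    {"hand": -1,"x": 0,"y": -0.01,"z": 0,"rx": 0,"ry": 0,"rz": 0},
  ],
)

```text
time: 5.55
ee_pos: [0.5787, 0.0394, 0.3237]
ee_rot: [0.039, 0.999, 0.001, -0.0]
wrist_force: [-0.9, 4.5, 1.4]
width: 0.0
gripper_force: 2.5
```

Request:
drive_tool(
  commands=[
    {"hand": -1,"x": 0,"y": -0.01,"z": 0,"rx": 0,"ry": 0,"rz": 0},
  ],
)

```text
time: 5.68
ee_pos: [0.5784, 0.0362, 0.3237]
ee_rot: [0.039, 0.999, 0.0, -0.0]
wrist_force: [-1.5, 5.3, 1.2]
width: -0.0002
gripper_force: 2.4
```

Request:
drive_tool(
  commands=[
    {"hand": -1,"x": 0,"y": -0.01,"z": 0,"rx": 0,"ry": 0,"rz": 0},
  ],
)

```text
time: 5.8
ee_pos: [0.5782, 0.033, 0.3237]
ee_rot: [0.039, 0.999, 0.0, -0.0]
wrist_force: [-1.6, 2.6, 1.0]
width: 0.0001
gripper_force: 1.5
```

Request:
drive_tool(
  commands=[
    {"hand": -1,"x": 0,"y": -0.007,"z": 0,"rx": 0,"ry": 0,"rz": 0},
  ],
)

```text
time: 5.92
ee_pos: [0.5781, 0.0305, 0.3237]
ee_rot: [0.039, 0.999, -0.0, -0.0]
wrist_force: [-0.1, 2.3, 1.1]
width: 0.0
gripper_force: 0.8
```

Request:
drive_tool(
  commands=[
    {"hand": -1,"x": 0,"y": -0.006,"z": 0,"rx": 0,"ry": 0,"rz": 0},
    {"hand": -1,"x": 0,"y": 0,"z": 0,"rx": 0,"ry": 0,"rz": 0},
  ],
)

```text
time: 6.18
ee_pos: [0.578, 0.0289, 0.3237]
ee_rot: [0.039, 0.999, -0.0, 0.0]
wrist_force: [-0.9, 1.9, 0.3]
width: 0.0002
gripper_force: 1.0
```

Request:
drive_tool(
  commands=[
    {"hand": -1,"x": 0,"y": -0.006,"z": 0,"rx": 0,"ry": 0,"rz": 0},
    {"hand": -1,"x": 0,"y": 0,"z": 0,"rx": 0,"ry": 0,"rz": 0},
  ],
)

```text
time: 6.42
ee_pos: [0.5779, 0.0273, 0.3237]
ee_rot: [0.039, 0.999, -0.0, 0.0]
wrist_force: [-1.4, 2.0, 0.2]
width: 0.0001
gripper_force: 1.3
```

Request:
drive_tool(
  commands=[
    {"hand": -1,"x": 0,"y": -0.01,"z": 0,"rx": 0,"ry": 0,"rz": 0},
  ],
)

```text
time: 6.55
ee_pos: [0.5776, 0.0246, 0.3237]
ee_rot: [0.039, 0.999, 0.0, 0.0]
wrist_force: [-0.9, 4.9, 1.5]
width: -0.0005
gripper_force: 2.6
```

Request:
drive_tool(
  commands=[
    {"hand": -1,"x": 0,"y": -0.01,"z": 0,"rx": 0,"ry": 0,"rz": 0},
  ],
)

```text
time: 6.68
ee_pos: [0.5774, 0.0221, 0.3237]
ee_rot: [0.039, 0.999, 0.001, 0.0]
wrist_force: [-0.7, 8.6, 1.4]
width: -0.0001
gripper_force: 4.6
```

Request:
drive_tool(
  commands=[
    {"hand": -1,"x": 0,"y": -0.01,"z": 0,"rx": 0,"ry": 0,"rz": 0},
  ],
)

```text
time: 6.8
ee_pos: [0.5772, 0.0198, 0.3237]
ee_rot: [0.039, 0.999, 0.002, 0.0]
wrist_force: [-0.7, 12.9, -0.5]
width: 0.0001
gripper_force: 6.3
```

Request:
drive_tool(
  commands=[
    {"hand": -1,"x": 0,"y": -0.01,"z": 0,"rx": 0,"ry": 0,"rz": 0},
  ],
)

```text
time: 6.92
ee_pos: [0.577, 0.0176, 0.3238]
ee_rot: [0.04, 0.999, 0.003, 0.0]
wrist_force: [1.0, 16.0, 0.1]
width: -0.0002
gripper_force: 8.0
```

Request:
drive_tool(
  commands=[
    {"hand": -1,"x": 0,"y": 0.02,"z": 0,"rx": 0,"ry": 0,"rz": 0},
    {"hand": -1,"x": 0,"y": 0.02,"z": 0,"rx": 0,"ry": 0,"rz": 0},
    {"hand": -1,"x": 0,"y": 0.02,"z": 0,"rx": 0,"ry": 0,"rz": 0},
    {"hand": -1,"x": 0,"y": 0.04,"z": 0,"rx": 0,"ry": 0,"rz": 0},
  ],
)

```text
time: 7.42
ee_pos: [0.5795, 0.045, 0.3237]
ee_rot: [0.039, 0.999, -0.001, 0.0]
wrist_force: [0.1, -0.6, 0.5]
width: 0.0002
gripper_force: 0.0
```

```bash
python3 st.py; python3 - <<'E'
from h import *
for c in("top","wrist"):
    p,d=eyes.read_camera(c);cv2.imwrite(f"pics/{c}2.png",p[...,::-1])
    W=cloud(c,d);h=cv2.cvtColor(p,cv2.COLOR_RGB2HSV)
    for n,lo,hi in(("orange",5,18),("blue",100,125)):
        m=(d>0)&(W[...,2]>.1)&(W[...,2]<.175)&(h[...,0]>=lo)&(h[...,0]<=hi)&(h[...,1]>150)&(h[...,2]>70)&(W[...,1]>-.1)&(abs(W[...,0]-.63)<.06)
        q=W[m];print(c,n,len(q),np.median(q,0).round(4) if len(q) else 0)
E
```

```text
t 7.425 p [0.5795 0.045  0.3237] rel pull in guard axes mm [ -3.5 -90.5 323.7] F guard [ 0.17 -0.63  0.46] w 0.00022539099018686467
tool axes in guard [[-1.0, 0.001, 0.001], [0.001, 1.0, -0.001], [-0.001, -0.001, -1.0]]
top orange 0 0
top blue 0 0
wrist orange 1464 [0.5767 0.0114 0.1493]
wrist blue 88 [0.6581 0.1099 0.1284]
```

View pics/wrist2.png

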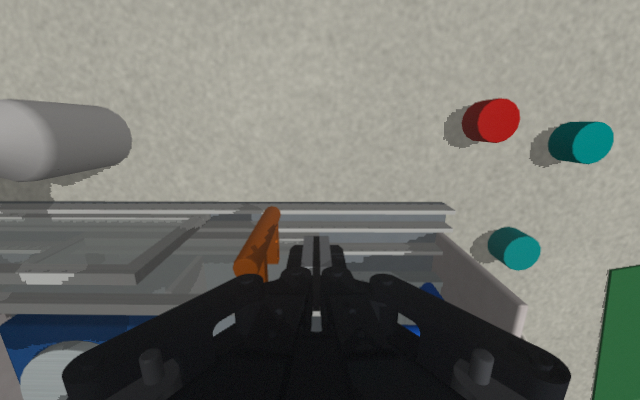

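The door stays open with the tool clear: its pull moved about 127 mm, to (0.577, 0.011), and is at (255,245) in the wrist picture with the fingers clear of it. Next I hook the blue handle from behind.

Request:
drive_tool(
  commands=[
    {"hand": -1,"x": 0,"y": 0.02,"z": -0.05,"rx": 0,"ry": 0,"rz": 0},
    {"hand": -1,"x": -0.095,"y": 0.052,"z": 0,"rx": 0,"ry": 0,"rz": 0},
    {"hand": -1,"x": -0.095,"y": 0.052,"z": 0,"rx": 0,"ry": 0,"rz": 0},
    {"hand": -1,"x": -0.095,"y": 0.052,"z": 0,"rx": 0,"ry": 0,"rz": 0},
    {"hand": -1,"x": -0.095,"y": 0.052,"z": 0,"rx": 0,"ry": 0,"rz": 0},
    {"hand": -1,"x": 0,"y": 0,"z": 0,"rx": 0,"ry": 0,"rz": 0},
  ],
)

```text
time: 8.28
ee_pos: [0.7001, 0.1055, 0.3397]
ee_rot: [0.039, 0.999, 0.0, 0.001]
wrist_force: [-0.1, -0.6, 0.0]
width: 0.0003
gripper_force: 0.0
```

```bash
python3 st.py; python3 - <<'E'
from h import *
for c in("scene","wrist"):
    p,d=eyes.read_camera(c);cv2.imwrite(f"pics/{c}3.png",p[...,::-1])
    W=cloud(c,d);h=cv2.cvtColor(p,cv2.COLOR_RGB2HSV)
    m=(d>0)&(W[...,2]>.11)&(W[...,2]<.14)&(h[...,0]>=100)&(h[...,0]<=125)&(h[...,1]>150)&(W[...,1]>.0)
    q=W[m];print(c,len(q),np.median(q,0).round(4) if len(q) else 0)
E
```

```text
t 8.275 p [0.7001 0.1055 0.3397] rel pull in guard axes mm [112.  -20.8 339.7] F guard [-0.07 -0.62  0.04] w 0.0003012437385467467
tool axes in guard [[-1.0, -0.0, 0.002], [-0.0, 1.0, 0.0], [-0.002, 0.0, -1.0]]
scene 221 [0.6658 0.1183 0.1286]
wrist 2073 [0.6615 0.108  0.1312]
```

View pics/scene3.png

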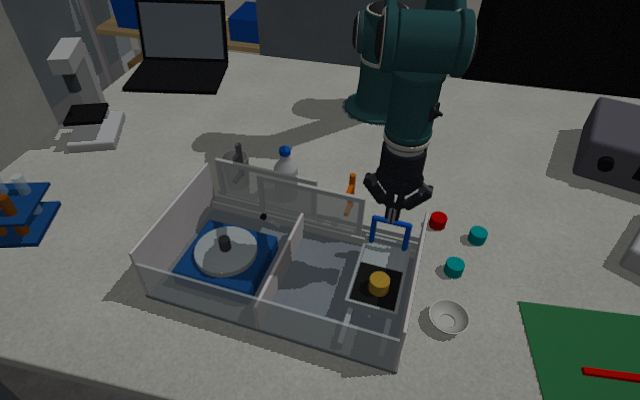

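The door stands open, with its pull at (351,190). The fingers at (393,210) are just behind the blue handle and the specimen at (379,284) is upright. I lower and draw.

Request:
drive_tool(
  commands=[
    {"hand": -1,"x": 0,"y": 0,"z": 0.07,"rx": 0,"ry": 0,"rz": 0},
    {"hand": -1,"x": 0,"y": 0,"z": 0.07,"rx": 0,"ry": 0,"rz": 0},
    {"hand": -1,"x": 0,"y": 0,"z": 0.06,"rx": 0,"ry": 0,"rz": 0},
    {"hand": -1,"x": 0.03,"y": 0,"z": 0,"rx": 0,"ry": 0,"rz": 0},
    {"hand": -1,"x": 0.02,"y": 0,"z": 0,"rx": 0,"ry": 0,"rz": 0},
    {"hand": -1,"x": 0.015,"y": 0,"z": 0,"rx": 0,"ry": 0,"rz": 0},
    {"hand": -1,"x": 0.015,"y": 0,"z": 0,"rx": 0,"ry": 0,"rz": 0},
    {"hand": -1,"x": 0.015,"y": 0,"z": 0,"rx": 0,"ry": 0,"rz": 0},
    {"hand": -1,"x": 0.015,"y": 0,"z": 0,"rx": 0,"ry": 0,"rz": 0},
  ],
)

```text
time: 9.5
ee_pos: [0.6657, 0.1073, 0.2798]
ee_rot: [0.039, 0.999, 0.0, 0.001]
wrist_force: [3.1, 0.2, 1.2]
width: 0.0001
gripper_force: 1.2
```

```bash
python3 st.py
```

```text
t 9.5 p [0.6657 0.1073 0.2798] rel pull in guard axes mm [ 77.6 -21.7 279.8] F guard [3.08 0.48 1.21] w 9.28770365552702e-05
tool axes in guard [[-1.0, 0.0, 0.002], [0.0, 1.0, 0.0], [-0.002, 0.0, -1.0]]
```

Request:
drive_tool(
  commands=[
    {"hand": -1,"x": 0.02,"y": 0,"z": 0,"rx": 0,"ry": 0,"rz": 0},
    {"hand": -1,"x": 0.025,"y": 0,"z": 0,"rx": 0,"ry": 0,"rz": 0},
    {"hand": -1,"x": 0.025,"y": 0,"z": 0,"rx": 0,"ry": 0,"rz": 0},
    {"hand": -1,"x": 0.025,"y": 0,"z": 0,"rx": 0,"ry": 0,"rz": 0},
    {"hand": -1,"x": 0.025,"y": 0,"z": 0,"rx": 0,"ry": 0,"rz": 0},
    {"hand": -1,"x": 0.025,"y": 0,"z": 0,"rx": 0,"ry": 0,"rz": 0},
    {"hand": -1,"x": 0.025,"y": 0,"z": 0,"rx": 0,"ry": 0,"rz": 0},
    {"hand": -1,"x": 0.025,"y": 0,"z": 0,"rx": 0,"ry": 0,"rz": 0},
    {"hand": -1,"x": 0.025,"y": 0,"z": 0,"rx": 0,"ry": 0,"rz": 0},
    {"hand": -1,"x": 0.02,"y": 0,"z": 0,"rx": 0,"ry": 0,"rz": 0},
  ],
)

```text
time: 10.75
ee_pos: [0.5931, 0.1129, 0.2787]
ee_rot: [0.039, 0.999, 0.0, 0.0]
wrist_force: [2.1, 0.9, 1.1]
width: 0.0001
gripper_force: 1.4
```

Request:
drive_tool(
  commands=[
    {"hand": -1,"x": 0.012,"y": 0,"z": 0,"rx": 0,"ry": 0,"rz": 0},
    {"hand": -1,"x": 0.01,"y": 0,"z": 0,"rx": 0,"ry": 0,"rz": 0},
    {"hand": -1,"x": 0.01,"y": 0,"z": 0,"rx": 0,"ry": 0,"rz": 0},
  ],
)

```text
time: 11.12
ee_pos: [0.5839, 0.1136, 0.2786]
ee_rot: [0.039, 0.999, 0.0, 0.0]
wrist_force: [2.8, 0.9, 1.4]
width: 0.0002
gripper_force: 1.4
```

```bash
python3 st.py
```

```text
t 11.125 p [0.5839 0.1136 0.2786] rel pull in guard axes mm [ -4.4 -21.8 278.6] F guard [2.69 1.14 1.4 ] w 0.00019462447688170054
tool axes in guard [[-1.0, 0.001, 0.0], [0.001, 1.0, 0.0], [-0.0, 0.0, -1.0]]
```

Request:
drive_tool(
  commands=[
    {"hand": -1,"x": 0.01,"y": 0,"z": 0,"rx": 0,"ry": 0,"rz": 0},
    {"hand": -1,"x": 0.01,"y": 0,"z": 0,"rx": 0,"ry": 0,"rz": 0},
  ],
)

```text
time: 11.38
ee_pos: [0.5779, 0.1141, 0.2786]
ee_rot: [0.039, 0.999, 0.0, -0.0]
wrist_force: [2.2, 1.1, 0.2]
width: 0.0002
gripper_force: 1.4
```

Request:
drive_tool(
  commands=[
    {"hand": -1,"x": 0.01,"y": 0,"z": 0,"rx": 0,"ry": 0,"rz": 0},
    {"hand": -1,"x": 0.01,"y": 0,"z": 0,"rx": 0,"ry": 0,"rz": 0},
  ],
)

```text
time: 11.62
ee_pos: [0.5718, 0.1146, 0.2786]
ee_rot: [0.039, 0.999, 0.0, -0.0]
wrist_force: [3.5, 1.7, 0.2]
width: 0.0001
gripper_force: 1.4
```

Request:
drive_tool(
  commands=[
    {"hand": -1,"x": 0.01,"y": 0,"z": 0,"rx": 0,"ry": 0,"rz": 0},
  ],
)

```text
time: 11.75
ee_pos: [0.5689, 0.1148, 0.2786]
ee_rot: [0.039, 0.999, 0.0, 0.0]
wrist_force: [4.4, 2.0, 0.2]
width: -0.0
gripper_force: 2.3
```

Request:
drive_tool(
  commands=[
    {"hand": -1,"x": 0.01,"y": 0,"z": 0,"rx": 0,"ry": 0,"rz": 0},
  ],
)

```text
time: 11.88
ee_pos: [0.5664, 0.115, 0.2788]
ee_rot: [0.039, 0.999, 0.0, 0.001]
wrist_force: [6.4, 2.1, -2.1]
width: 0.0001
gripper_force: 3.1
```

Request:
drive_tool(
  commands=[
    {"hand": -1,"x": 0.008,"y": 0,"z": 0,"rx": 0,"ry": 0,"rz": 0},
  ],
)

```text
time: 12.0
ee_pos: [0.5641, 0.1152, 0.2788]
ee_rot: [0.039, 0.999, 0.0, 0.001]
wrist_force: [6.2, 2.1, -1.6]
width: 0.0004
gripper_force: 3.1
```

Request:
drive_tool(
  commands=[
    {"hand": -1,"x": 0.008,"y": 0,"z": 0,"rx": 0,"ry": 0,"rz": 0},
  ],
)

```text
time: 12.12
ee_pos: [0.5618, 0.1153, 0.2788]
ee_rot: [0.039, 0.999, 0.0, 0.001]
wrist_force: [7.1, 2.1, -2.0]
width: 0.0002
gripper_force: 3.2
```

Not the bumper yet, so this is the ramp before the catch.

Request:
drive_tool(
  commands=[
    {"hand": -1,"x": 0.008,"y": 0,"z": 0,"rx": 0,"ry": 0,"rz": 0},
  ],
)

```text
time: 12.25
ee_pos: [0.5595, 0.1155, 0.2788]
ee_rot: [0.039, 0.999, 0.0, 0.001]
wrist_force: [6.6, 1.2, -3.7]
width: 0.0001
gripper_force: 3.3
```

Request:
drive_tool(
  commands=[
    {"hand": -1,"x": 0.008,"y": 0,"z": 0,"rx": 0,"ry": 0,"rz": 0},
  ],
)

```text
time: 12.38
ee_pos: [0.557, 0.1157, 0.2787]
ee_rot: [0.039, 0.999, 0.0, 0.001]
wrist_force: [5.6, 1.1, -1.4]
width: -0.0002
gripper_force: 2.6
```

Request:
drive_tool(
  commands=[
    {"hand": -1,"x": 0.008,"y": 0,"z": 0,"rx": 0,"ry": 0,"rz": 0},
  ],
)

```text
time: 12.5
ee_pos: [0.5544, 0.1159, 0.2787]
ee_rot: [0.039, 0.999, 0.0, 0.001]
wrist_force: [3.8, 2.1, -0.9]
width: 0.0001
gripper_force: 2.1
```

Force has fallen, so the catch is probably passed. Continue to the bumper.

Request:
drive_tool(
  commands=[
    {"hand": -1,"x": 0.007,"y": 0,"z": 0,"rx": 0,"ry": 0,"rz": 0},
  ],
)

```text
time: 12.62
ee_pos: [0.552, 0.1161, 0.2787]
ee_rot: [0.039, 0.999, 0.0, 0.0]
wrist_force: [5.0, 1.9, -0.4]
width: 0.0001
gripper_force: 2.1
```

Request:
drive_tool(
  commands=[
    {"hand": -1,"x": 0.007,"y": 0,"z": 0,"rx": 0,"ry": 0,"rz": 0},
  ],
)

```text
time: 12.75
ee_pos: [0.5498, 0.1163, 0.2787]
ee_rot: [0.039, 0.999, 0.0, 0.0]
wrist_force: [2.9, 2.0, 0.6]
width: -0.0005
gripper_force: 1.9
```

Request:
drive_tool(
  commands=[
    {"hand": -1,"x": 0.007,"y": 0,"z": 0,"rx": 0,"ry": 0,"rz": 0},
  ],
)

```text
time: 12.88
ee_pos: [0.5475, 0.1164, 0.2786]
ee_rot: [0.039, 0.999, -0.0, -0.0]
wrist_force: [3.3, 1.8, -0.2]
width: -0.0004
gripper_force: 1.3
```

Request:
drive_tool(
  commands=[
    {"hand": -1,"x": 0.007,"y": 0,"z": 0,"rx": 0,"ry": 0,"rz": 0},
  ],
)

```text
time: 13.0
ee_pos: [0.5452, 0.1165, 0.2785]
ee_rot: [0.039, 0.999, -0.0, -0.001]
wrist_force: [3.0, -0.2, 0.1]
width: -0.0
gripper_force: 1.5
```

Request:
drive_tool(
  commands=[
    {"hand": -1,"x": 0.007,"y": 0,"z": 0,"rx": 0,"ry": 0,"rz": 0},
  ],
)

```text
time: 13.12
ee_pos: [0.5434, 0.1166, 0.2786]
ee_rot: [0.039, 0.999, -0.0, -0.0]
wrist_force: [3.6, 0.5, -1.0]
width: 0.0
gripper_force: 1.5
```

Request:
drive_tool(
  commands=[
    {"hand": -1,"x": 0.007,"y": 0,"z": 0,"rx": 0,"ry": 0,"rz": 0},
  ],
)

```text
time: 13.25
ee_pos: [0.5413, 0.1168, 0.2786]
ee_rot: [0.039, 0.999, -0.0, -0.0]
wrist_force: [3.8, 0.6, -0.7]
width: -0.0
gripper_force: 1.6
```

Request:
drive_tool(
  commands=[
    {"hand": -1,"x": 0.008,"y": 0,"z": 0,"rx": 0,"ry": 0,"rz": 0},
  ],
)

```text
time: 13.38
ee_pos: [0.5394, 0.117, 0.2787]
ee_rot: [0.039, 0.999, -0.0, 0.001]
wrist_force: [7.1, -0.0, -2.8]
width: 0.0001
gripper_force: 3.2
```

Request:
drive_tool(
  commands=[
    {"hand": -1,"x": 0.008,"y": 0,"z": 0,"rx": 0,"ry": 0,"rz": 0},
  ],
)

```text
time: 13.5
ee_pos: [0.5376, 0.1171, 0.2788]
ee_rot: [0.039, 0.999, -0.0, 0.002]
wrist_force: [9.8, 0.0, -4.6]
width: 0.0003
gripper_force: 4.6
```

Request:
drive_tool(
  commands=[
    {"hand": -1,"x": 0.007,"y": 0,"z": 0,"rx": 0,"ry": 0,"rz": 0},
  ],
)

```text
time: 13.62
ee_pos: [0.536, 0.1172, 0.2788]
ee_rot: [0.039, 0.999, -0.0, 0.003]
wrist_force: [12.0, 0.1, -7.1]
width: 0.0
gripper_force: 5.8
```

That is the bumper. I back off slowly.

Request:
drive_tool(
  commands=[
    {"hand": -1,"x": -0.008,"y": 0,"z": 0,"rx": 0,"ry": 0,"rz": 0},
    {"hand": -1,"x": -0.008,"y": 0,"z": 0,"rx": 0,"ry": 0,"rz": 0},
    {"hand": -1,"x": -0.008,"y": 0,"z": 0,"rx": 0,"ry": 0,"rz": 0},
    {"hand": -1,"x": -0.008,"y": 0,"z": 0,"rx": 0,"ry": 0,"rz": 0},
    {"hand": -1,"x": -0.008,"y": 0,"z": 0,"rx": 0,"ry": 0,"rz": 0},
    {"hand": -1,"x": -0.01,"y": 0,"z": 0,"rx": 0,"ry": 0,"rz": 0},
    {"hand": -1,"x": -0.02,"y": 0,"z": 0,"rx": 0,"ry": 0,"rz": 0},
    {"hand": -1,"x": -0.02,"y": 0,"z": 0,"rx": 0,"ry": 0,"rz": 0},
    {"hand": -1,"x": 0,"y": 0,"z": 0,"rx": 0,"ry": 0,"rz": 0},
  ],
)

```text
time: 14.75
ee_pos: [0.5621, 0.1153, 0.2787]
ee_rot: [0.039, 0.999, -0.0, 0.0]
wrist_force: [-0.0, 0.5, -0.5]
width: -0.0002
gripper_force: 0.0
```

```bash
python3 st.py; python3 - <<'E'
from h import *
for c in("scene","wrist"):
    p,d=eyes.read_camera(c)
    W=cloud(c,d);h=cv2.cvtColor(p,cv2.COLOR_RGB2HSV)
    m=(d>0)&(W[...,2]>.11)&(W[...,2]<.14)&(h[...,0]>=100)&(h[...,0]<=125)&(h[...,1]>150)&(W[...,1]>.0)
    q=W[m];print(c,len(q),np.median(q,0).round(4) if len(q) else 0)
E
```

```text
t 14.75 p [0.5621 0.1153 0.2787] rel pull in guard axes mm [-26.3 -21.8 278.7] F guard [-0.04  0.47 -0.5 ] w -0.00021863104591987354
tool axes in guard [[-1.0, 0.001, 0.0], [0.001, 1.0, 0.0], [-0.0, 0.0, -1.0]]
scene 71 [0.5311 0.1541 0.1197]
wrist 4450 [0.5275 0.1183 0.1314]
```

The tray holds on its catch with about 134 mm of travel and no force on the tool. I withdraw upward.

Request:
drive_tool(
  commands=[
    {"hand": -1,"x": 0,"y": 0,"z": -0.08,"rx": 0,"ry": 0,"rz": 0},
    {"hand": -1,"x": 0,"y": 0,"z": -0.15,"rx": 0,"ry": 0,"rz": 0},
    {"hand": -1,"x": 0,"y": 0,"z": -0.15,"rx": 0,"ry": 0,"rz": 0},
    {"hand": -1,"x": 0.1,"y": 0.1,"z": -0.08,"rx": 0,"ry": 0,"rz": 0},
    {"hand": -1,"x": 0.1,"y": 0.1,"z": 0,"rx": 0,"ry": 0,"rz": 0},
    {"hand": -1,"x": 0.08,"y": 0.12,"z": 0,"rx": 0,"ry": 0,"rz": 0},
    {"hand": -1,"x": 0,"y": 0.12,"z": 0,"rx": 0,"ry": 0,"rz": 0},
    {"hand": -1,"x": 0,"y": 0,"z": 0,"rx": 0,"ry": 0,"rz": 0},
  ],
)

```text
time: 15.85
ee_pos: [0.4876, 0.2553, 0.4168]
ee_rot: [0.037, 0.999, 0.0, 0.0]
wrist_force: [0.8, -0.4, 0.2]
width: 0.0
gripper_force: 0.0
```

```bash
python3 st.py; python3 - <<'E'
from h import *
p,d=eyes.read_camera("scene");cv2.imwrite("pics/end.png",p[...,::-1])
for l in("rear_door_pull","front_door_pull","tray_handle","specimen"):
    print(l,[(np.round(r["centre"],3).tolist(),round(r["p"],2)) for r in spotter.find_in("scene",l)[:3]])
E
```

```text
t 15.85 p [0.4876 0.2553 0.4168] rel pull in guard axes mm [-111.5  112.   416.8] F guard [ 0.86 -0.31  0.2 ] w 2.9490912948779208e-05
tool axes in guard [[-1.0, -0.003, 0.0], [-0.003, 1.0, 0.001], [-0.0, 0.001, -1.0]]
rear_door_pull [([0.614, -0.069, 0.093], 0.67)]
front_door_pull [([0.58, -0.254, 0.117], 0.92), ([0.617, -0.068, 0.094], 0.3)]
tray_handle [([0.599, 0.112, 0.053], 0.97)]
specimen [([0.53, 0.216, 0.03], 0.8), ([0.657, 0.118, 0.085], 0.71), ([0.669, 0.254, 0.026], 0.71)]
```

View pics/end.png

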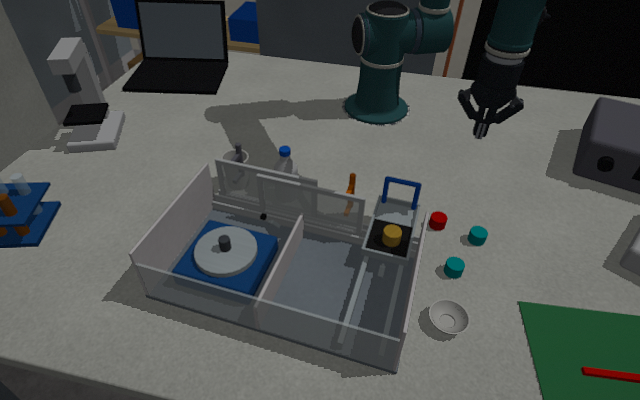

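The final picture shows the door open (pull at (351,190)) and the tray out (handle at (402,188)). The brass specimen is upright at (392,236), and the other objects are where they were.

```bash
python3 -c "
from h import *
print(ctrl.job_done())"
```

```text
the job is handed in; nothing more can be done
None
```

The job is handed in: the door is held open on its catch (about 127 mm of travel), the tray is locked out (about 134 mm), the brass specimen is still standing, and the other door and objects look unmoved in the final picture; the judging result was not shown.

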